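Sort the leak-tested sample bottles into their trays, cap up

TASK

The leak test is over: sort the three bottles on the pale green pad into the cream trays, each into the tray that already holds a bottle of its own colour (brown with brown, white with white, blue with blue). Every one must end standing cap up on the tray's floor, also the one still upside down on its cap and the one that has toppled. Do not drop bottles or let them fall over, leave the bottles already in the trays standing there, and leave the other things on the bench where they are.

Things in the scene. Friction and masses are not known exactly. Their poses are not given: they have to be found in the camera images.
- amber_bottle: The brown bottle with black cap that has to be sorted. Square sealed bottle 44 x 44 x 110 mm, about 0.18 kg: square part 78 mm from the base, round cap 38 mm across, 24 mm high. Origin on the axis, 55 mm from base and cap top; z from base to cap, x, y across the flats. It starts upside down, standing on its cap on the pad (z down).
- white_bottle: The white bottle with green cap that has to be sorted. Square sealed bottle 44 x 44 x 110 mm, about 0.18 kg: square part 78 mm from the base, round cap 38 mm across, 24 mm high. Origin on the axis, 55 mm from base and cap top; z from base to cap, x, y across the flats. It starts toppled, lying flat on one side on the pad, cap pointing within 0.5 rad of +y (z level).
- blue_bottle: The cobalt-blue bottle with white cap that has to be sorted. Square sealed bottle 44 x 44 x 110 mm, about 0.18 kg: square part 78 mm from the base, round cap 38 mm across, 24 mm high. Origin on the axis, 55 mm from base and cap top; z from base to cap, x, y across the flats. It starts standing upright on its base on the pad (z up).
- amber_tray: Fixed cream tray for brown bottles, 180 (x) x 112 (y) mm; walls 4 thick, 32 high; floor 4 thick. Origin: middle of underside; z up, x roughly away from robot. A divider (3 thick, 27 high) crosses it at x = +5 mm: the compartment towards the robot (x -86 to +3, y +-52 mm) is free, the far one holds the bottle that shows the kind.
- white_tray: Fixed cream tray for white bottles, 180 (x) x 112 (y) mm; walls 4 thick, 32 high; floor 4 thick. Origin: middle of underside; z up, x roughly away from robot. A divider (3 thick, 27 high) crosses it at x = +5 mm: the compartment towards the robot (x -86 to +3, y +-52 mm) is free, the far one holds the bottle that shows the kind.
- blue_tray: Fixed cream tray for cobalt-blue bottles, 180 (x) x 112 (y) mm; walls 4 thick, 32 high; floor 4 thick. Origin: middle of underside; z up, x roughly away from robot. A divider (3 thick, 27 high) crosses it at x = +5 mm: the compartment towards the robot (x -86 to +3, y +-52 mm) is free, the far one holds the bottle that shows the kind.
- amber_sample: The brown bottle (black cap) that already stands upright in the far compartment of its tray; same size, shape and axes as the others. Stays there.
- white_sample: The white bottle (green cap) that already stands upright in the far compartment of its tray; same size, shape and axes as the others. Stays there.
- blue_sample: The cobalt-blue bottle (white cap) that already stands upright in the far compartment of its tray; same size, shape and axes as the others. Stays there.
- pad: Fixed pale green leak-test pad on the bench, 300 mm (its x) by 420 mm (its y), 4 mm thick, under the three bottles to be sorted. Origin at the middle of its underside.
- marker: Bystander: white marker pen with black cap, 136 mm long, lying on the bench beyond the pad; origin on its underside.
- label_roll: Bystander: roll of blank labels lying flat, 76 mm across, 40 mm high; origin at the middle of its underside.
- spare_cap: Bystander: black bottle cap, 38 mm across, 24 mm high, lying on the bench near the trays; origin at the middle of its underside.
- rinse_bottle: Bystander: round pale bottle with red cap, 60 mm across, 150 mm tall, standing beyond the pad; origin at the middle of its underside.

How it is judged:
By the outcome, as a careful person would: the job done as asked, in the order asked, and still so for the second after the job is handed in, with the robot touching nothing.
It also fails if it takes over 72 s, if anything falls off the work surface, if the arm or the gripper's body presses on something with over 40 N, if the wrist force passes 120 N, or if a joint passes its speed limit or range.

ROBOT

A 6-joint arm with a two-finger parallel gripper is mounted at the origin on the work surface. World frame = base frame: x ahead of the robot, y to its left, z up, the work surface at z = 0. Lengths are in m, angles in rad, forces in N, time in s.
With the tool pointing down it reaches from about 0.35 to 0.85 m from the base axis. Payload 8.1 kg.
Tool frame: the origin (TCP) lies on the centre line of the jaws, within the pads' length; the fingertips stand robot.tip_reach ahead of it and the grasp point (between the pads) lies 5 mm behind it (robot.tip_reach is the distance from the TCP to the fingertips, in m); z points along the fingers, y is the direction in which the jaws open and shut (so a half turn about z gives the same grasp; the last joint's range is limited). The gripper opens to 93 mm and grips with 3 to 60 N. Pads are 15 mm wide; open, the fingers measure 128 mm over their backs; the gripper's body (75 mm by 188 mm) begins 65 mm behind the grasp point.
Start: joints at [1.262, 0.13, 1.488, -0, 1.523, -0.085], TCP at [0.133, 0.585, 0.233] pointing down, gripper open.
Joint ranges: [-2.96, 2.96], [-0.89, 2.26], [0.02, 2.5], [-1.34, 4.48], [0, 2.73], [-2.66, 2.66]. Speed limits (rad/s): [2.39, 2.39, 2.79, 3.14, 3.14, 3.14].

INTERFACE

Orientations are given as a rotation vector (axis times angle).
In Python, from plant import sensors, read_camera, robot gives the robot as it stands.
- The arm moves only by the tool play_rows, never from a script. Its argument "series" is a list that holds one entry, the list of rows, each a list of 5 numbers: the closure, from -1 (fully open) to 1 (shut), then the shift along the world's x, y, z in m, then the turn about the world's z in rad. A call has 1 to 8 rows; each row is the pose to reach, as a shift and turn from the pose commanded when the call began; what a row does not reach only later rows make up. A row lasts 1/10 s, in which the tool goes at most 50 mm and 8.59 degrees, less where a joint would pass 70% of its speed; a pose out of reach is approached as far as the arm can. A call with a gripper value outside its range is refused whole. The fingers move at their own pace and stop on an object; "force" is the grip in N (left out, the last holds). Time passes only in rows, so rows that repeat a pose let the fingers close. It gives the time, the measured TCP pose, the force and the opening at its end, in the units of the state.
- sensors.read_state(): the state, without advancing time (a new reading comes with each control period).
- read_camera(name): name is "side" or "top" or "wrist"; returns a dict with "color" (400x640x3 uint8, red, green, blue), "range_z" (400x640 float32, m along the optical axis (not along the pixel's ray), 0 where there is no reading), "intrinsics" (3x3 intrinsics, pixels), "D" ([k1, k2, p1, p2, k3] as OpenCV has them; the pictures are not rectified), "rvec" (rotation vector, rad) and "tvec" (3), from world to camera coordinates, as OpenCV has them. Camera axes: x right, y down, z forward; pixel columns grow to the right and rows downward; lengths in m; the calibration is good to about 2 mm. A picture is of the moment at which its call begins.
- robot.close_job(): hands the job in, once; it reports no verdict.
The state is a dict: "t": time; "q": joint angles; "dq": joint speeds; "joint_torque": joint torques, N m; "tool_pos": TCP position; "orientation": TCP orientation; "force": force on the tool from outside, world axes, zero at the start; "wrist_torque": the same for the moment, N m; "opening": finger opening in m.
Only numpy, scipy, OpenCV 4.12 (cv2) and the standard library are available. Lean on these libraries where they do the work, as an engineer would, in place of code of your own. Each camera call takes 0.05 s, during which the arm holds its last target.

## Working session

There is one attempt and no reset: what is moved stays moved. The work goes in short steps, Python scripts to look and compute and a tool call to move; the robot and the scene stay as the last step left them, time stands still between calls to the robot, and variables do not carry over. Pictures are saved under pics/ and viewed, and the job is handed in when it is done.

Besides the shell and the picture viewer there is one more tool, called by a JSON object that holds its "name" and its "arguments", one argument or row to a line. play_rows: Moves the arm, as the interface text tells. Its arguments: {"type":"object","properties":{"series":{"type":"array","items":{"type":"array","items":{"type":"array","items":{"type":"number"}}}},"force":{"type":"number"}},"required":["series"]}

```bash
mkdir -p pics; ls; cat > h.py <<'E'
import numpy as np, cv2
from plant import sensors, read_camera, robot
def snap(n,f):
    d=read_camera(n); cv2.imwrite('pics/'+f+'.png',d['color'][:,:,::-1]); np.savez('pics/'+f+'.npz',**d); return d
def load(f): return dict(np.load('pics/'+f+'.npz'))
def pts(d):
    # world coords for all pixels
    h,w=d['range_z'].shape
    u,v=np.meshgrid(np.arange(w),np.arange(h))
    p=cv2.undistortPoints(np.stack([u,v],-1).reshape(-1,1,2).astype(np.float64),d['intrinsics'],d['D']).reshape(h,w,2)
    z=d['range_z'].astype(float); c=np.dstack([p[...,0]*z,p[...,1]*z,z])
    R=cv2.Rodrigues(d['rvec'])[0]
    W=(c-d['tvec'].reshape(3))@R
    W[z==0]=np.nan
    return W
E
python3 - <<'E'
from h import *
for n in ['side','top','wrist']:
    d=snap(n,n+'0'); R=cv2.Rodrigues(d['rvec'])[0]; print(n,-R.T@d['tvec'].reshape(3),R[2])
s=sensors.read_state(); print(s); print(robot.tip_reach,[a for a in dir(robot) if a[0]!='_'])
E
```

```text
pics
side [0.45921765 0.61792282 0.82795967] [ 0.1500416  -0.61797411 -0.77174835]
top [ 0.41653759 -0.02743293  1.01479432] [ 0.20222532  0.02378174 -0.97905023]
wrist [0.05150265 0.60349567 0.38334019] [ 0.29254264 -0.06795366 -0.95383495]
{'t': 0.15, 'q': array([ 1.26164806e+00,  1.30985519e-01,  1.48900015e+00,  1.30416611e-05,
        1.52300778e+00, -8.53774219e-02]), 'dq': array([-0.00089404, -0.00273945, -0.00277896,  0.000155  , -0.00017029,
        0.00014783]), 'joint_torque': array([ 2.14726679e-04, -5.60479045e+01, -4.92331517e+01,  7.67673645e-02,
        3.08648078e-02, -5.40132010e-05]), 'tool_pos': array([0.13298051, 0.58465923, 0.23184562]), 'orientation': array([-3.50734341e-01, -3.12166303e+00,  2.15347229e-03]), 'force': array([-0.00863537, -0.15528558, -0.13207705]), 'wrist_torque': array([ 0.00472761,  0.0263015 , -0.01534508]), 'opening': 0.09319812488658097}
0.014 ['IKError', 'close_job', 'tip_reach']
```

View pics/top0.png

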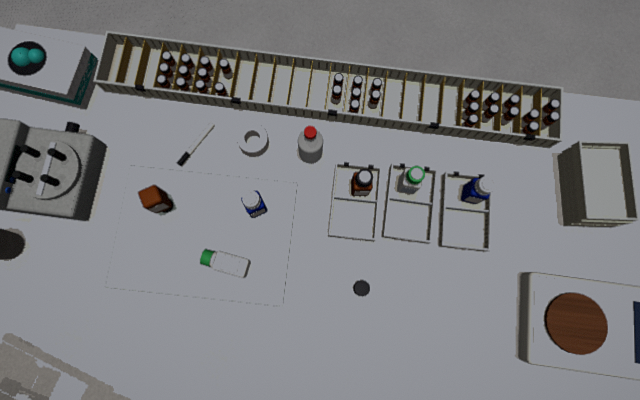

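View pics/side0.png

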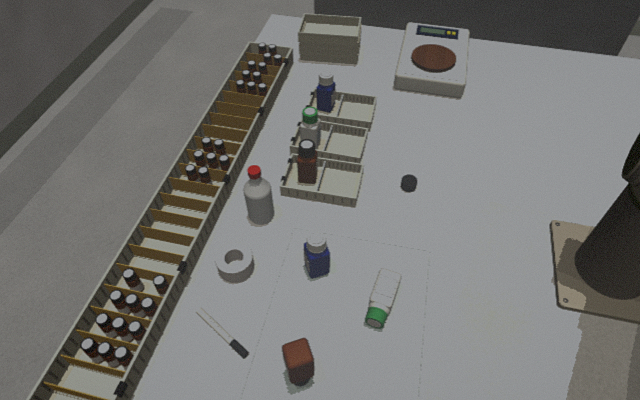

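The top view shows the upside-down brown bottle at px (153,199), the blue one at (254,204), and the white one lying at (225,262) with its cap to the left (+y). The trays are brown (354,215), white (410,217) and blue (466,225). The side view agrees.

```bash
python3 - <<'E'
from h import *
d=load('top0'); W=pts(d); im=d['color']
v,u=300,300
for (u,v) in [(300,330),(200,200),(153,199),(254,197),(254,206),(225,262),(208,257),(354,215),(410,222),(466,228),(361,289)]: print((u,v),W[v,u].round(4),im[v,u])
big=cv2.resize(im[130:310,90:510],None,fx=1.9,fy=1.9,interpolation=cv2.INTER_CUBIC); cv2.imwrite('pics/a.png',np.clip(big[:,:,::-1]*1.5,0,255))
def rect(name,box,zlo,zhi):
    u0,v0,u1,v1=box; P=W[v0:v1,u0:u1].reshape(-1,3); P=P[(P[:,2]>zlo)&(P[:,2]<zhi)]
    r=cv2.minAreaRect(P[:,:2].astype(np.float32)); print(name,len(P),P.mean(0).round(4),np.round(r[0],4),np.round(r[1],4),round(r[2],1))
rect('amber top',(130,175,185,220),.105,.13)
rect('blue cap',(238,180,275,220),.105,.13)
rect('blue all',(238,180,275,220),.03,.13)
rect('white',(195,240,255,285),.036,.06)
rect('white all',(195,240,255,285),.02,.06)
for n,b in [('at',(325,155,382,245)),('wt',(382,155,438,245)),('bt',(438,165,495,255))]:
    rect(n,b,.022,.040)
E
```

```text
(300, 330) [ 3.181e-01 -1.260e-02 -1.000e-04] [146 148 154]
(200, 200) [0.5902 0.2749 0.0022] [147 149 155]
(153, 199) [0.5593 0.3429 0.1154] [97 48 21]
(254, 197) [0.5934 0.1253 0.1147] [148 151 156]
(254, 206) [0.5756 0.124  0.1025] [86 85 84]
(225, 262) [0.4476 0.1778 0.0467] [147 148 155]
(208, 257) [0.4538 0.2194 0.0426] [ 41 120  61]
(354, 215) [ 0.6037 -0.1062  0.0022] [146 149 154]
(410, 222) [ 0.6047 -0.2437  0.0028] [148 148 155]
(466, 228) [ 0.6083 -0.3798  0.0026] [145 148 155]
(361, 289) [ 0.4292 -0.1402  0.0237] [42 41 44]
amber top 389 [0.5655 0.353  0.1127] [0.5667 0.3547] [0.0441 0.0447] 35.9
blue cap 231 [0.59   0.1331 0.1139] [0.5907 0.1331] [0.0364 0.0359] 55.3
blue all 467 [0.5848 0.1285 0.0935] [0.5899 0.1329] [0.0439 0.0442] 34.8
white 832 [0.4477 0.1772 0.0461] [0.4485 0.1824] [0.1103 0.0437] 81.8
white all 889 [0.4478 0.178  0.0451] [0.4485 0.1826] [0.1108 0.0438] 82.1
at 653 [ 0.6387 -0.1046  0.0305] [ 0.6361 -0.1019] [0.1837 0.1126] 1.3
wt 712 [ 0.6493 -0.2347  0.0303] [ 0.6498 -0.234 ] [0.113  0.1836] 89.5
bt 796 [ 0.6454 -0.3664  0.0302] [ 0.6472 -0.3694] [0.1843 0.1159] 1.3[ WARN:0@0.536] global loadsave.cpp:1063 imwrite_ Unsupported depth image for selected encoder is fallbacked to CV_8U.
```

View pics/a.png

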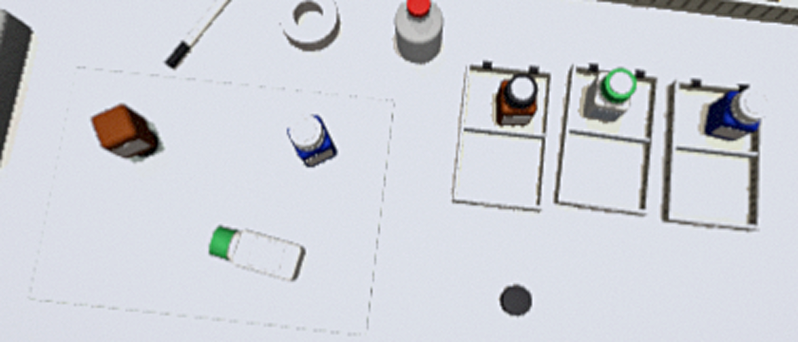

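View pics/wrist0.png

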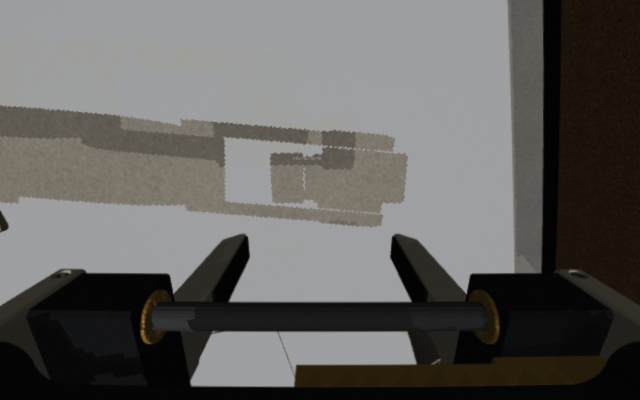

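{"name": "play_rows", "arguments": {
  "series": [
    [[-1, 0.032, -0.036, -0.005, -0.149], [-1, 0.064, -0.072, -0.01, -0.298], [-1, 0.097, -0.108, -0.015, -0.447], [-1, 0.129, -0.144, -0.02, -0.596], [-1, 0.161, -0.18, -0.03, -0.745], [-1, 0.193, -0.216, -0.04, -0.893], [-1, 0.225, -0.252, -0.05, -1.04], [-1, 0.257, -0.288, -0.06, -1.19]]
  ],
  "force": 6
}}

```text
t: 0.95
tool_pos: [0.391, 0.2954, 0.1722]
orientation: [2.047, 2.383, 0.0]
force: [1.0, 0.9, 0.1]
opening: 0.0926
```

{"name": "play_rows", "arguments": {
  "series": [
    [[-1, 0.03, -0.035, -0.01, -0.145], [-1, 0.0645, -0.071, -0.03, -0.294], [-1, 0.0645, -0.0715, -0.075, -0.297], [-1, 0.0645, -0.0715, -0.115, -0.297], [-1, 0.0645, -0.0715, -0.14, -0.297], [-1, 0.0645, -0.0715, -0.149, -0.297], [-1, 0.0645, -0.0715, -0.149, -0.297]]
  ]
}}

```text
t: 1.65
tool_pos: [0.4534, 0.2251, 0.0224]
orientation: [-2.371, -2.06, 0.005]
force: [0.7, -0.3, 0.8]
opening: 0.0929
```

```bash
python3 - <<'E'
from h import *
d=snap('side','s1'); W=pts(d)
s=sensors.read_state(); print(s['tool_pos'],s['orientation'])
cv2.imwrite('pics/s1c.png',cv2.resize(d['color'][200:400,260:500,::-1],None,fx=3,fy=3))
E
```

```text
[0.45472854 0.22570853 0.02403442] [-2.37113007e+00 -2.06077092e+00  2.70018994e-04]
```

View pics/s1c.png

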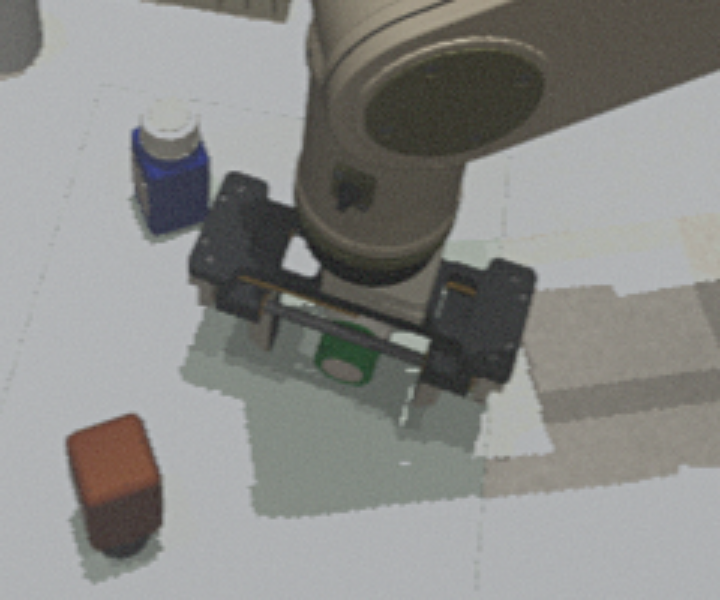

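{"name": "play_rows", "arguments": {
  "series": [
    [[0.2, 0, 0, 0, 0], [0.6, 0, 0, 0, 0], [1, 0, 0, 0, 0], [1, 0, 0, 0, 0], [1, 0, 0, 0, 0], [1, 0, 0, 0, 0]]
  ],
  "force": 5
}}

```text
t: 2.3
tool_pos: [0.4547, 0.2256, 0.0237]
orientation: [2.371, 2.061, 0.0]
force: [0.1, -0.6, -0.3]
opening: 0.0498
```

{"name": "play_rows", "arguments": {
  "series": [
    [[1, 0, -0.002, 0.012, 0], [1, -0.001, -0.009, 0.0247, 0], [1, -0.002, -0.016, 0.036, 0], [1, -0.003, -0.024, 0.046, 0], [1, -0.005, -0.034, 0.055, 0], [1, -0.006, -0.044, 0.063, 0], [1, -0.006, -0.044, 0.063, 0]]
  ]
}}

```text
t: 3.0
tool_pos: [0.4494, 0.1804, 0.0881]
orientation: [2.372, 2.058, 0.003]
force: [1.5, 2.3, -0.3]
opening: 0.037
```

```bash
python3 - <<'E'
from h import *
d=snap('side','s2'); 
s=sensors.read_state(); print(s['tool_pos'],s['force'],s['opening'])
cv2.imwrite('pics/s2c.png',cv2.resize(d['color'][200:400,260:500,::-1],None,fx=3,fy=3))
E
```

```text
[0.4492143  0.18094464 0.08745288] [1.38952061 0.98075042 1.04163033] 0.03725246361626968
```

View pics/s2c.png

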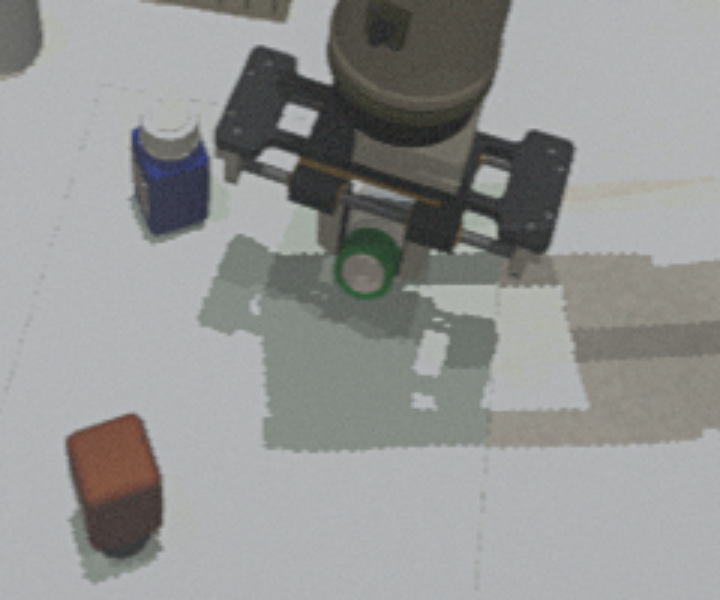

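{"name": "play_rows", "arguments": {
  "series": [
    [[1, -0.002, -0.0115, 0.005, 0], [1, -0.003, -0.0235, 0.01, 0], [1, -0.005, -0.036, 0.012, 0], [1, -0.007, -0.049, 0.014, 0], [1, -0.009, -0.062, 0.013, 0], [1, -0.0105, -0.075, 0.011, 0], [1, -0.0105, -0.075, 0.01, 0]]
  ]
}}

```text
t: 3.75
tool_pos: [0.4408, 0.1052, 0.1021]
orientation: [2.369, 2.057, 0.006]
force: [-9.7, -0.6, 42.9]
opening: 0.0398
```

```bash
python3 - <<'E'
from h import *
d=snap('side','s3'); d2=snap('top','t3')
s=sensors.read_state(); print(s['tool_pos'],s['force'],s['opening'])
a=cv2.resize(d['color'][180:380,270:470,::-1],None,fx=2,fy=2);b=cv2.resize(d2['color'][150:350,150:350,::-1],None,fx=2,fy=2)
cv2.imwrite('pics/s3c.png',np.hstack([a,b]))
E
```

```text
[0.44098477 0.10581045 0.10213117] [-10.43214281  -0.5574192   41.26908375] 0.04069119295596633
```

View pics/s3c.png

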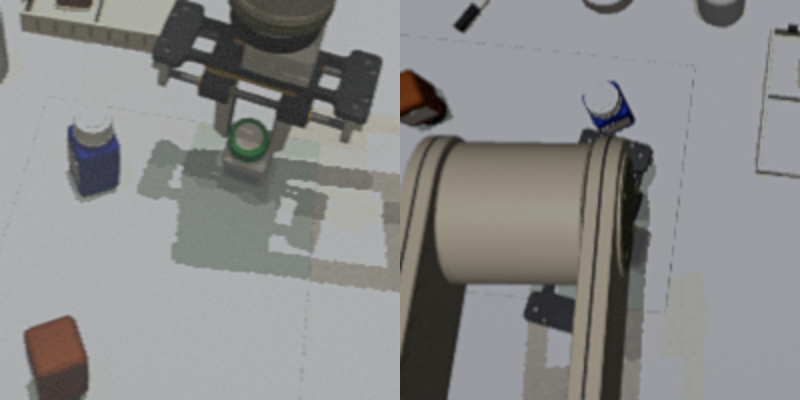

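{"name": "play_rows", "arguments": {
  "series": [
    [[1, 0, 0, 0.004, 0], [1, 0, 0, 0.006, 0]]
  ]
}}

```text
t: 4.05
tool_pos: [0.4385, 0.1056, 0.1036]
orientation: [2.371, 2.059, 0.0]
force: [0.3, -0.5, 0.4]
opening: 0.0372
```

```bash
python3 - <<'E'
from h import *
d=snap('side','s4')
s=sensors.read_state(); print(s['tool_pos'],s['force'],s['opening'])
a=cv2.resize(d['color'][220:290,350:420,::-1],None,fx=8,fy=8)
cv2.imwrite('pics/s4c.png',a)
W=pts(d); g=d['color'].astype(int)
sub=W[225:285,360:420]; m=np.isfinite(sub[...,2])
for r in range(230,282,3): print(r,[tuple((W[r,c]*1000).round().astype(int)) for c in range(386,402,5)])
E
```

```text
[0.43847114 0.10572645 0.10336768] [ 1.11980813 -1.34727864  7.69475401] 0.037023393083992676
230 [(np.int64(462), np.int64(133), np.int64(179)), (np.int64(452), np.int64(-2), np.int64(2)), (np.int64(445), np.int64(134), np.int64(186)), (np.int64(437), np.int64(135), np.int64(190))]
233 [(np.int64(461), np.int64(112), np.int64(142)), (np.int64(451), np.int64(5), np.int64(1)), (np.int64(440), np.int64(5), np.int64(4)), (np.int64(429), np.int64(-1), np.int64(0))]
236 [(np.int64(460), np.int64(110), np.int64(130)), (np.int64(450), np.int64(14), np.int64(2)), (np.int64(439), np.int64(10), np.int64(0)), (np.int64(428), np.int64(8), np.int64(0))]
239 [(np.int64(459), np.int64(111), np.int64(122)), (np.int64(450), np.int64(107), np.int64(120)), (np.int64(441), np.int64(105), np.int64(120)), (np.int64(427), np.int64(16), np.int64(1))]
242 [(np.int64(458), np.int64(110), np.int64(111)), (np.int64(449), np.int64(114), np.int64(119)), (np.int64(440), np.int64(112), np.int64(121)), (np.int64(431), np.int64(110), np.int64(120))]
245 [(np.int64(457), np.int64(118), np.int64(113)), (np.int64(448), 
[... 1692 characters left out ...]
t64(5)), (np.int64(437), np.int64(106), np.int64(4)), (np.int64(427), np.int64(110), np.int64(14)), (np.int64(418), np.int64(109), np.int64(17))]
275 [(np.int64(446), np.int64(115), np.int64(3)), (np.int64(436), np.int64(115), np.int64(7)), (np.int64(426), np.int64(111), np.int64(5)), (np.int64(416), np.int64(108), np.int64(4))]
278 [(np.int64(445), np.int64(122), np.int64(3)), (np.int64(435), np.int64(121), np.int64(6)), (np.int64(425), np.int64(119), np.int64(6)), (np.int64(415), np.int64(116), np.int64(4))]
281 [(np.int64(444), np.int64(130), np.int64(5)), (np.int64(434), np.int64(129), np.int64(7)), (np.int64(424), np.int64(125), np.int64(3)), (np.int64(414), np.int64(123), np.int64(5))]
```

View pics/s4c.png

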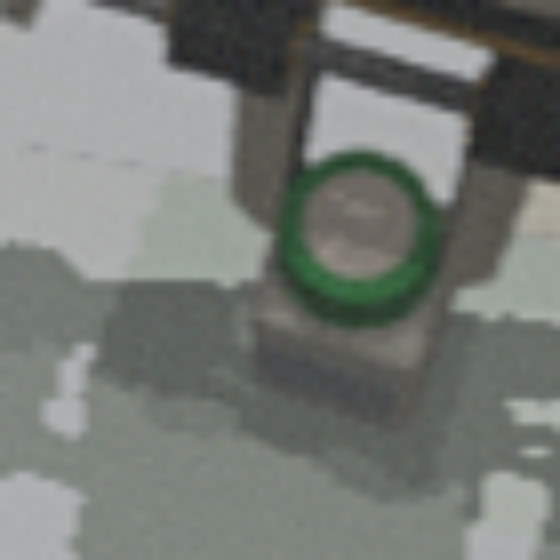

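{"name": "play_rows", "arguments": {
  "series": [
    [[1, 0, 0, 0.004, 0], [1, 0, 0, 0.01, 0], [1, 0, 0, 0.015, 0], [1, 0, 0, 0.015, 0]]
  ]
}}

```text
t: 4.5
tool_pos: [0.4384, 0.1066, 0.1182]
orientation: [2.371, 2.061, 0.001]
force: [0.6, -0.1, -1.9]
opening: 0.0369
```

```bash
cat >> h.py <<'E'
def axisfit(W,box,zmin,zmax=9):
    u0,v0,u1,v1=box;P=W[v0:v1,u0:u1].reshape(-1,3);P=P[np.isfinite(P[:,2])&(P[:,2]>zmin)&(P[:,2]<zmax)]
    # RANSAC plane near-up
    best=0;rng=np.random.default_rng(0)
    for _ in range(500):
        a=P[rng.choice(len(P),3,False)];n=np.cross(a[1]-a[0],a[2]-a[0]);l=np.linalg.norm(n)
        if l<1e-8: continue
        n/=l; m=abs((P-a[0])@n)<.0025
        if m.sum()>best:best=m.sum();M=m
    Q=P[M];c=Q.mean(0);n=np.linalg.svd(Q-c)[2][2];n*=np.sign(n[2]);return best,len(P),c,n
E
python3 - <<'E'
from h import *
d=snap('side','s5'); W=pts(d)
s=sensors.read_state(); print(s['tool_pos'],s['force'],s['opening'])
a=cv2.resize(d['color'][210:290,350:430,::-1],None,fx=7,fy=7)
cv2.imwrite('pics/s5c.png',a)
print(axisfit(W,(386,236,404,258),.09,.14))
E
```

```text
[0.4382518  0.10660079 0.11781668] [ 0.49377232 -0.18323471 -1.95449131] 0.03655635995338799
(np.int64(250), 392, array([0.44152835, 0.1226494 , 0.12998494]), array([0.06681756, 0.25298673, 0.96515964]))
```

View pics/s5c.png

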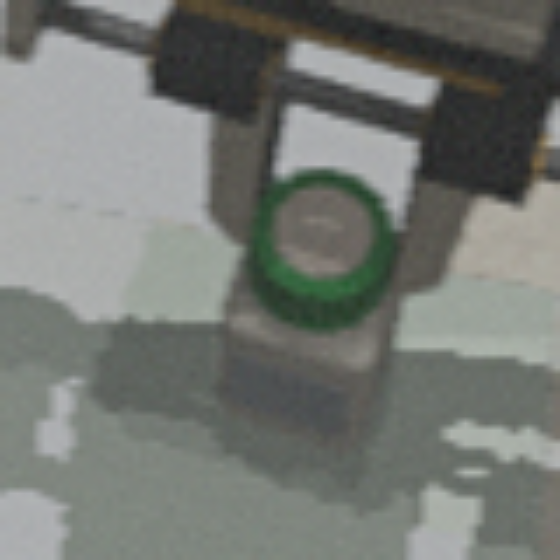

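{"name": "play_rows", "arguments": {
  "series": [
    [[1, 0, 0, -0.006, 0], [1, 0, 0, -0.012, 0], [1, -0.001, -0.004, -0.0145, 0], [1, -0.002, -0.01, -0.0155, 0], [1, -0.002, -0.016, -0.017, 0], [1, -0.003, -0.022, -0.0185, 0], [1, -0.004, -0.028, -0.0195, 0], [1, -0.004, -0.028, -0.0195, 0]]
  ],
  "force": 3
}}

```text
t: 5.35
tool_pos: [0.4343, 0.0778, 0.0984]
orientation: [2.372, 2.059, 0.001]
force: [-0.6, -0.5, 1.7]
opening: 0.0343
```

```bash
python3 - <<'E'
from h import *
d=snap('side','s6'); W=pts(d)
s=sensors.read_state(); print(s['tool_pos'],s['force'],s['opening'])
a=cv2.resize(d['color'][210:290,350:430,::-1],None,fx=7,fy=7)
cv2.imwrite('pics/s6c.png',a)
print(axisfit(W,(386,230,404,258),.09,.14))
E
```

```text
[0.43431733 0.07809544 0.09833403] [-1.67960196  0.79262366  1.59596642] 0.03461076063555338
(np.int64(172), 344, array([0.44034113, 0.09436719, 0.11559961]), array([ 0.07523438, -0.0621842 ,  0.99522506]))
```

View pics/s6c.png

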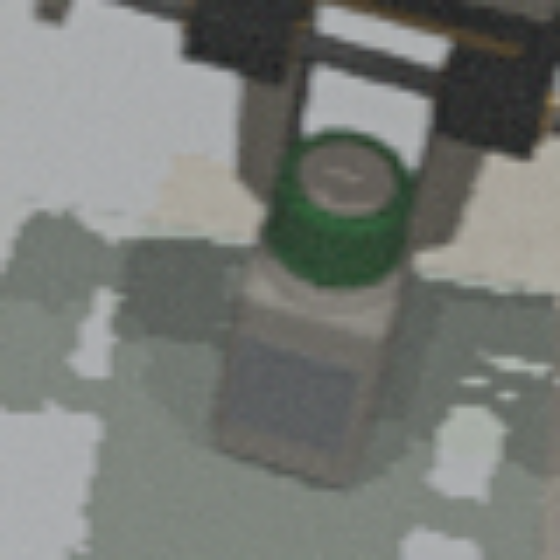

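{"name": "play_rows", "arguments": {
  "series": [
    [[0.2, 0, 0, 0, 0], [-0.2, 0, 0, 0, 0], [-1, 0, 0, 0, 0], [-1, 0, 0, 0, 0]]
  ]
}}

```text
t: 5.8
tool_pos: [0.4341, 0.0786, 0.098]
orientation: [-2.371, -2.061, 0.0]
force: [-0.4, -1.0, -0.4]
opening: 0.0566
```

```bash
python3 - <<'E'
from h import *
d=snap('side','s7'); W=pts(d)
s=sensors.read_state(); print(s['tool_pos'],s['force'],s['opening'])
a=cv2.resize(d['color'][210:290,350:430,::-1],None,fx=7,fy=7)
cv2.imwrite('pics/s7c.png',a)
print(axisfit(W,(386,230,404,258),.09,.14))
E
```

```text
[0.43409294 0.07863587 0.09805516] [ 0.01859498 -0.36925589 -0.13819025] 0.060665817836265894
(np.int64(199), 325, array([0.43875659, 0.10362204, 0.11432625]), array([-0.01570043,  0.0281598 ,  0.99948013]))
```

View pics/s7c.png

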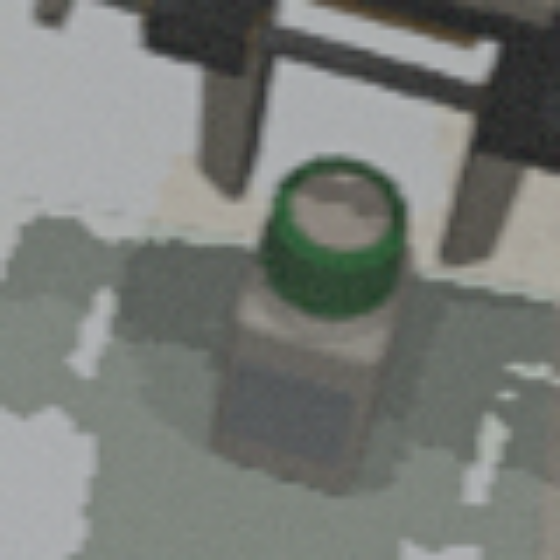

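{"name": "play_rows", "arguments": {
  "series": [
    [[-1, 0.002, 0.012, 0, 0], [-1, 0.004, 0.0245, 0, 0], [-1, 0.004, 0.0245, -0.012, 0], [-1, 0.004, 0.0245, -0.024, 0], [-1, 0.004, 0.0245, -0.034, 0], [0, 0.004, 0.0245, -0.034, 0], [1, 0.004, 0.0245, -0.034, 0], [1, 0.004, 0.0245, -0.034, 0]]
  ],
  "force": 25
}}

```text
t: 6.65
tool_pos: [0.4384, 0.1029, 0.0644]
orientation: [2.372, 2.06, 0.001]
force: [0.7, 0.7, -0.1]
opening: 0.0735
```

{"name": "play_rows", "arguments": {
  "series": [
    [[1, 0, 0, 0, 0], [1, 0, 0, 0, 0], [1, 0, 0, 0, 0], [1, 0, 0, 0.01, 0], [1, 0, 0, 0.03, 0], [1, 0, 0, 0.06, 0]]
  ]
}}

```text
t: 7.25
tool_pos: [0.4364, 0.1028, 0.1235]
orientation: [-2.37, -2.059, 0.005]
force: [0.6, 0.0, -1.9]
opening: 0.044
```

```bash
python3 - <<'E'
from h import *
d=snap('side','s8'); W=pts(d);  d2=snap('top','t8')
s=sensors.read_state(); print(s['tool_pos'],s['force'],s['opening'])
a=cv2.resize(d['color'][180:300,340:460,::-1],None,fx=4,fy=4)
cv2.imwrite('pics/s8c.png',a)
# tray details from top0
d=load('top0');W=pts(d)
for n,b in [('at',(325,155,382,245)),('wt',(382,155,438,245)),('bt',(438,165,495,255))]:
    u0,v0,u1,v1=b;P=W[v0:v1,u0:u1].reshape(-1,3)
    F=P[(P[:,2]>.002)&(P[:,2]<.015)]; H=P[P[:,2]>.105]; Wl=P[(P[:,2]>.026)&(P[:,2]<.036)]
    print(n,np.nanpercentile(Wl[:,0],[1,99]),np.nanpercentile(Wl[:,1],[1,99]),'cap',H.mean(0))
E
```

```text
[0.44094634 0.1034015  0.12876634] [ 1.33215317 -0.04871432 -2.07190015] 0.04368609415298051
at [0.54489208 0.72627813] [-0.15891449 -0.04526798] cap [ 0.67249495 -0.11010256  0.11394903]
wt [0.55911491 0.73991534] [-0.29013049 -0.17758559] cap [ 0.69446697 -0.22319277  0.11390663]
bt [0.55644    0.73833518] [-0.42716588 -0.31105264] cap [ 0.69133244 -0.37955621  0.11352419]
```

View pics/s8c.png

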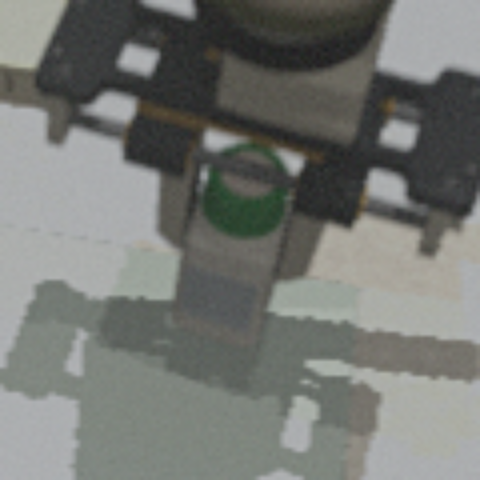

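{"name": "play_rows", "arguments": {
  "series": [
    [[1, 0.017, -0.034, 0.01, -0.143], [1, 0.034, -0.068, 0.01, -0.286], [1, 0.051, -0.101, 0.01, -0.429], [1, 0.068, -0.135, 0.01, -0.572], [1, 0.085, -0.168, 0.01, -0.715], [1, 0.102, -0.202, 0.01, -0.858], [1, 0.119, -0.236, 0.01, -1.0], [1, 0.136, -0.27, 0.01, -1.144]]
  ]
}}

```text
t: 8.15
tool_pos: [0.5742, -0.1683, 0.1331]
orientation: [-3.11, -0.44, 0.002]
force: [0.5, 0.5, -2.2]
opening: 0.044
```

{"name": "play_rows", "arguments": {
  "series": [
    [[1, 0.017, -0.034, 0, -0.143], [1, 0.0345, -0.067, 0, -0.286], [1, 0.0345, -0.067, 0, -0.286]]
  ]
}}

```text
t: 8.45
tool_pos: [0.609, -0.238, 0.1324]
orientation: [3.141, -0.012, -0.001]
force: [-1.0, 0.6, -1.7]
opening: 0.0437
```

```bash
python3 - <<'E'
from h import *
d=snap('side','s9'); W=pts(d);  d2=snap('top','t9')
s=sensors.read_state(); print(s['tool_pos'],s['orientation'],s['q'],s['force'],s['opening'])
a=cv2.resize(d['color'][20:220,240:440,::-1],None,fx=3,fy=3)
cv2.imwrite('pics/s9c.png',a)
E
```

```text
[ 0.60800871 -0.23436377  0.13252008] [-3.14034949e+00 -6.43420643e-04  3.12374638e-03] [-4.46710999e-01  3.32640258e-01  1.43943042e+00  2.65027206e-04
  1.37185260e+00  1.12362287e+00] [ 0.4129981  -0.04420791 -1.84773819] 0.04413661132577153
```

View pics/s9c.png

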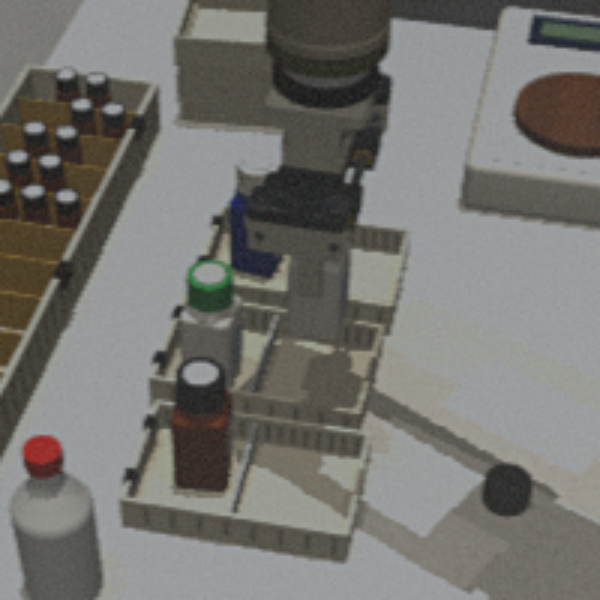

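{"name": "play_rows", "arguments": {
  "series": [
    [[1, 0, 0, -0.025, 0], [1, 0, 0, -0.045, 0], [1, 0, 0, -0.058, 0], [1, 0, 0, -0.065, 0], [1, 0, 0, -0.0675, 0], [1, 0, 0, -0.068, 0]]
  ]
}}

```text
t: 9.15
tool_pos: [0.6091, -0.2322, 0.0692]
orientation: [-3.14, -0.004, -0.001]
force: [-10.0, 8.3, 19.1]
opening: 0.0441
```

{"name": "play_rows", "arguments": {
  "series": [
    [[1, 0, 0, -0.001, 0], [0.5, 0, 0, -0.001, 0], [0, 0, 0, 0, 0], [-0.3, 0, 0, 0, 0], [-0.3, 0, 0, 0, 0]]
  ],
  "force": 10
}}

```text
t: 9.65
tool_pos: [0.6088, -0.2339, 0.0665]
orientation: [3.141, 0.002, 0.001]
force: [0.0, -1.1, -0.3]
opening: 0.0576
```

{"name": "play_rows", "arguments": {
  "series": [
    [[-0.3, 0, 0, 0.02, 0], [-0.3, 0, 0, 0.06, 0], [-0.6, 0, 0, 0.1, 0], [-1, 0, 0.04, 0.11, 0], [-1, 0, 0.09, 0.11, 0.1], [-1, 0, 0.14, 0.11, 0.2], [-1, 0, 0.19, 0.11, 0.3], [-1, 0, 0.24, 0.11, 0.4]]
  ]
}}

```text
t: 10.45
tool_pos: [0.6083, 0.0077, 0.1761]
orientation: [3.077, 0.631, 0.0]
force: [1.7, 0.1, 0.5]
opening: 0.0924
```

```bash
python3 - <<'E'
from h import *
d=snap('side','s10'); W=pts(d);  d2=snap('top','t10')
s=sensors.read_state(); print(s['tool_pos'],s['orientation'],s['q'],s['force'],s['opening'])
a=cv2.resize(d['color'][20:320,200:440,::-1],None,fx=2,fy=2)
b=cv2.resize(d2['color'][140:290,300:500,::-1],None,fx=2,fy=2)
b=cv2.copyMakeBorder(b,0,600-b.shape[0],0,0,cv2.BORDER_CONSTANT)[:,:320]
cv2.imwrite('pics/s10c.png',np.hstack([a,b]))
E
```

```text
[0.60823321 0.01211937 0.17611718] [-3.07382467e+00 -6.39061602e-01 -6.23338401e-04] [-0.06557996  0.1842437   1.53241396  0.00209296  1.42509759  1.09494385] [-0.27798758 -0.08350196  0.07519345] 0.09287170099334208
```

View pics/s10c.png

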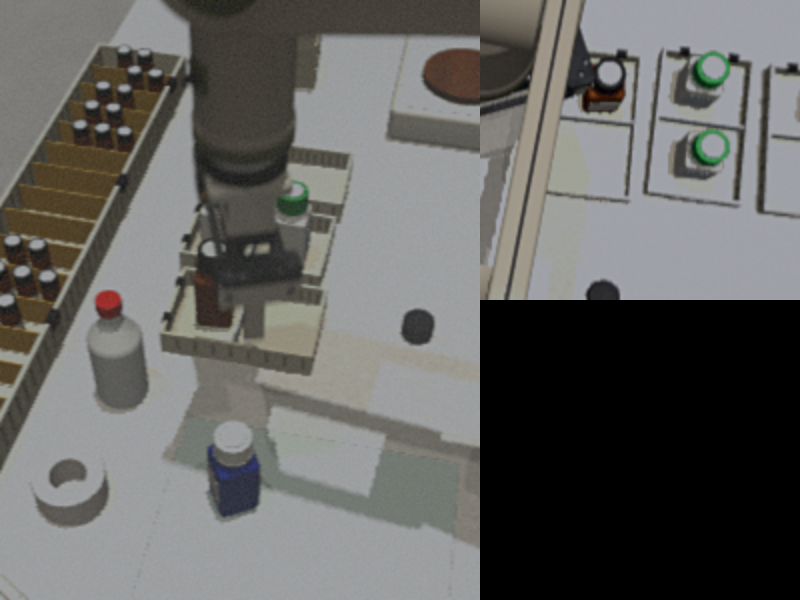

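```bash
python3 - <<'E'
from h import *
W=pts(load('top0'))
for b in [(295,120,328,162),(235,120,272,155)]:
    u0,v0,u1,v1=b;P=W[v0:v1,u0:u1].reshape(-1,3);P=P[P[:,2]>.03];print(P[:,:2].min(0),P[:,:2].max(0),P[:,2].max(), P[P[:,2]>.14].mean(0))
E
```

```text
[ 0.71867412 -0.0073815 ] [0.77524622 0.05077648] 0.15398657582832195 [0.74743963 0.02240556 0.14940218]
[0.71789085 0.12980101] [0.79333222 0.20429738] 0.045570614721824824 [nan nan nan]<stdin>:4: RuntimeWarning: Mean of empty slice.
  ret = um.true_divide(
```

{"name": "play_rows", "arguments": {
  "series": [
    [[-1, -0.006, 0.045, 0, 0.1], [-1, -0.012, 0.09, 0, 0.2], [-1, -0.018, 0.127, -0.01, 0.2], [-1, -0.018, 0.127, -0.02, 0.2], [-1, -0.018, 0.127, -0.02, 0.2]]
  ]
}}

```text
t: 11.05
tool_pos: [0.5894, 0.133, 0.1541]
orientation: [3.0, 0.931, -0.005]
force: [0.7, -0.2, -0.6]
opening: 0.0928
```

```bash
python3 - <<'E'
from h import *
s=sensors.read_state(); print(s['tool_pos'],s['orientation'])
d=snap('wrist','w11'); d=snap('wrist','w11')
s=sensors.read_state(); print(s['tool_pos'],s['orientation'])
E
```

```text
[0.58943161 0.13299242 0.15406503] [ 3.000359    0.93112602 -0.00508852]
[0.59064266 0.13172903 0.15580391] [ 3.00104767e+00  9.27629939e-01 -1.56702217e-03]
```

View pics/w11.png

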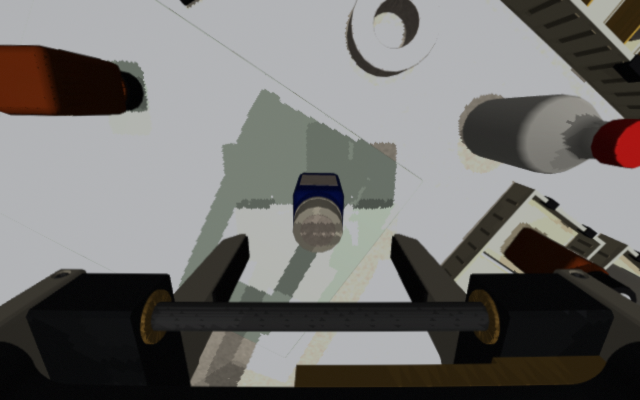

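{"name": "play_rows", "arguments": {
  "series": [
    [[-1, 0, 0, -0.04, 0], [-1, 0, 0, -0.075, 0], [-1, 0, 0, -0.091, 0], [-0.2, 0, 0, -0.091, 0], [1, 0, 0, -0.091, 0], [1, 0, 0, -0.091, 0], [1, 0, 0, -0.091, 0], [1, 0, 0, -0.091, 0]]
  ],
  "force": 25
}}

```text
t: 11.95
tool_pos: [0.5917, 0.1332, 0.0667]
orientation: [3.0, 0.93, 0.004]
force: [0.2, 0.9, -0.1]
opening: 0.0578
```

{"name": "play_rows", "arguments": {
  "series": [
    [[1, 0, 0, 0, 0], [1, 0, 0, 0, 0], [1, 0, 0, 0.02, 0], [1, 0, 0, 0.06, 0], [1, 0, 0, 0.07, 0]]
  ]
}}

```text
t: 12.45
tool_pos: [0.5928, 0.1334, 0.1394]
orientation: [3.0, 0.929, 0.009]
force: [1.0, 0.1, -1.7]
opening: 0.0437
```

{"name": "play_rows", "arguments": {
  "series": [
    [[1, 0.0, -0.02, 0.04, 0], [1, 0.002, -0.065, 0.07, -0.08], [1, 0.004, -0.11, 0.07, -0.16], [1, 0.006, -0.155, 0.07, -0.24], [1, 0.008, -0.2, 0.07, -0.32], [1, 0.01, -0.245, 0.07, -0.4], [1, 0.011, -0.29, 0.07, -0.48], [1, 0.012, -0.335, 0.07, -0.56]]
  ]
}}

```text
t: 13.25
tool_pos: [0.6021, -0.2036, 0.2039]
orientation: [-3.141, -0.059, 0.001]
force: [-0.2, -0.0, -2.1]
opening: 0.0441
```

{"name": "play_rows", "arguments": {
  "series": [
    [[1, 0.001, -0.045, 0, -0.02], [1, 0.002, -0.09, 0, -0.02], [1, 0.003, -0.13, 0, -0.02], [1, 0.003, -0.16, 0, -0.02], [1, 0.003, -0.168, 0, -0.02], [1, 0.003, -0.168, -0.02, -0.02], [1, 0.003, -0.168, -0.03, -0.02]]
  ]
}}

```text
t: 13.95
tool_pos: [0.605, -0.3692, 0.1725]
orientation: [-3.139, -0.032, 0.003]
force: [-0.7, 1.1, -2.8]
opening: 0.0441
```

```bash
python3 - <<'E'
from h import *
d=snap('side','s12'); d2=snap('top','t12')
s=sensors.read_state(); print(s['tool_pos'],s['orientation'],s['q'],s['force'],s['opening'])
a=cv2.resize(d['color'][20:220,260:460,::-1],None,fx=2,fy=2)
b=cv2.resize(d2['color'][110:310,320:520,::-1],None,fx=2,fy=2)
cv2.imwrite('pics/s12c.png',np.hstack([a,b]))
E
```

```text
[ 0.60438074 -0.36805481  0.17149526] [-3.13783042 -0.03382289  0.00696803] [-6.19550669e-01  4.57068788e-01  1.20973546e+00  2.69258418e-04
  1.48048153e+00  9.29663307e-01] [-0.2430426  -0.3108128  -1.73835194] 0.04416585490334627
```

View pics/s12c.png

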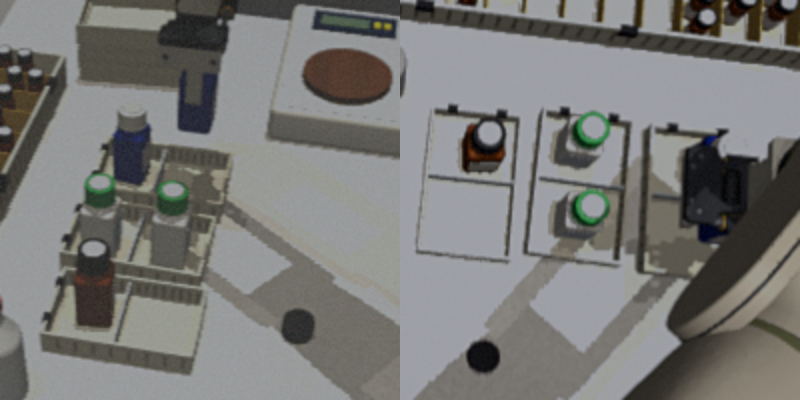

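{"name": "play_rows", "arguments": {
  "series": [
    [[1, 0, 0, -0.035, 0], [1, 0, 0, -0.07, 0], [1, 0, 0, -0.09, 0], [1, 0, 0, -0.099, 0], [1, 0, 0, -0.103, 0], [1, 0, 0, -0.104, 0], [1, 0, 0, -0.104, 0]]
  ]
}}

```text
t: 14.75
tool_pos: [0.6067, -0.3705, 0.0731]
orientation: [3.14, 0.033, 0.004]
force: [-0.1, -0.6, -1.0]
opening: 0.0439
```

{"name": "play_rows", "arguments": {
  "series": [
    [[1, 0, 0, -0.002, 0], [1, 0, 0, -0.002, 0]]
  ]
}}

```text
t: 14.95
tool_pos: [0.606, -0.3703, 0.07]
orientation: [3.141, 0.033, 0.002]
force: [-0.3, 0.2, -2.1]
opening: 0.044
```

{"name": "play_rows", "arguments": {
  "series": [
    [[1, 0, 0, -0.002, 0], [1, 0, 0, -0.003, 0], [1, 0, 0, -0.003, 0]]
  ]
}}

```text
t: 15.25
tool_pos: [0.6055, -0.3699, 0.0658]
orientation: [-3.141, -0.033, 0.001]
force: [0.2, 0.7, -2.9]
opening: 0.044
```

{"name": "play_rows", "arguments": {
  "series": [
    [[1, 0, 0, -0.001, 0], [1, 0, 0, -0.002, 0], [1, 0, 0, -0.002, 0]]
  ]
}}

```text
t: 15.55
tool_pos: [0.606, -0.3698, 0.0656]
orientation: [3.141, 0.033, 0.001]
force: [-3.6, 3.7, 7.4]
opening: 0.0436
```

```bash
python3 - <<'E'
from h import *
d=snap('side','s13'); s=sensors.read_state(); print(s['tool_pos'],s['force'])
cv2.imwrite('pics/s13c.png',cv2.resize(d['color'][60:180,290:410,::-1],None,fx=5,fy=5))
E
```

```text
[ 0.60601024 -0.36985189  0.06559805] [-2.90187312  3.6435611   6.61640495]
```

View pics/s13c.png

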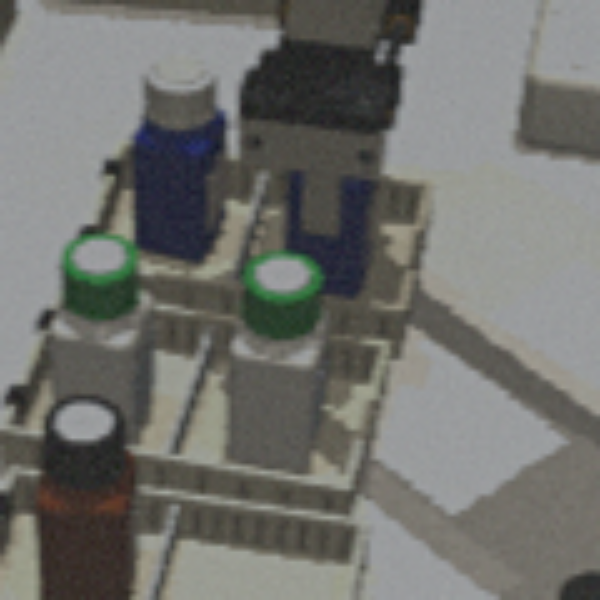

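{"name": "play_rows", "arguments": {
  "series": [
    [[0.6, 0, 0, 0, 0], [0.2, 0, 0, 0, 0], [-0.2, 0, 0, 0, 0], [-0.3, 0, 0, 0, 0], [-0.3, 0, 0, 0.02, 0], [-0.3, 0, 0, 0.06, 0], [-0.5, 0, 0, 0.11, 0], [-1, 0, 0.03, 0.13, 0]]
  ],
  "force": 5
}}

```text
t: 16.4
tool_pos: [0.6069, -0.3442, 0.2002]
orientation: [3.135, 0.027, 0.01]
force: [0.6, -0.4, 1.6]
opening: 0.072
```

{"name": "play_rows", "arguments": {
  "series": [
    [[-1, -0.002, 0.045, 0.01, 0], [-1, -0.004, 0.09, 0.01, 0.05], [-1, -0.007, 0.138, 0.01, 0.1], [-1, -0.01, 0.186, 0.01, 0.17], [-1, -0.013, 0.234, 0.01, 0.25], [-1, -0.016, 0.282, 0.01, 0.32], [-1, -0.019, 0.33, 0.01, 0.4], [-1, -0.022, 0.378, 0.01, 0.47]]
  ]
}}

```text
t: 17.2
tool_pos: [0.5834, 0.0397, 0.2042]
orientation: [3.046, 0.767, 0.001]
force: [1.7, 0.4, 0.4]
opening: 0.0926
```

{"name": "play_rows", "arguments": {
  "series": [
    [[-1, -0.003, 0.047, 0, 0.05], [-1, -0.006, 0.095, 0, 0.1], [-1, -0.009, 0.142, 0, 0.13], [-1, -0.012, 0.19, 0, 0.136], [-1, -0.015, 0.238, -0.01, 0.136], [-1, -0.017, 0.285, -0.02, 0.136], [-1, -0.017, 0.317, -0.025, 0.136], [-1, -0.017, 0.317, -0.03, 0.136]]
  ]
}}

```text
t: 18.0
tool_pos: [0.5655, 0.3592, 0.1731]
orientation: [-2.986, -0.975, 0.0]
force: [-0.5, -0.1, 0.1]
opening: 0.0927
```

```bash
python3 - <<'E'
from h import *
d=snap('wrist','w14'); s=sensors.read_state(); print(s['tool_pos'],s['orientation'],s['q'])
d2=snap('top','t14'); cv2.imwrite('pics/t14c.png',cv2.resize(d2['color'][100:300,300:520,::-1],None,fx=3,fy=3))
E
```

```text
[0.56561897 0.35667324 0.17209329] [ 2.98669725e+00  9.73033222e-01 -2.71124264e-03] [ 4.86014013e-01  3.47878404e-01  1.34685805e+00 -8.99590628e-05
  1.44862344e+00  1.42693060e+00]
```

View pics/w14.png

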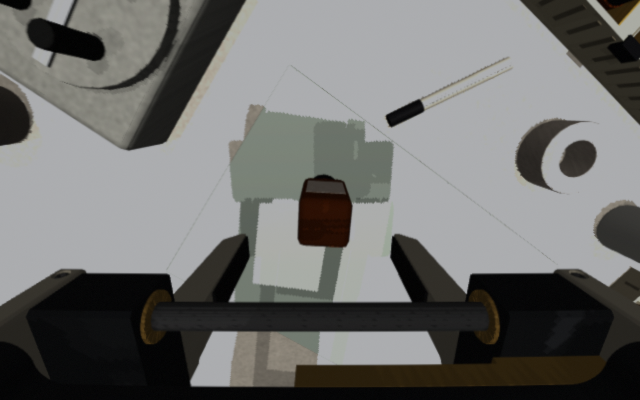

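View pics/t14c.png

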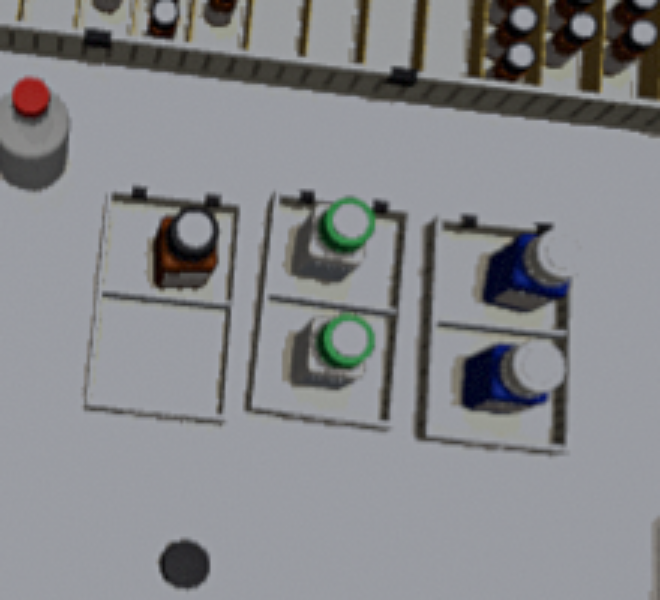

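```bash
python3 - <<'E'
from h import *
W=pts(load('top0')); P=W[100:230,0:125].reshape(-1,3); P=P[P[:,2]>.03]
for x in np.arange(.4,.75,.05):
    Q=P[(abs(P[:,0]-x)<.025)]
    if len(Q): print(round(x,2),Q[:,1].min().round(3),Q[:,2].max().round(3))
E
```

```text
0.45 0.684 0.069
0.5 0.528 0.099
0.55 0.529 0.14
0.6 0.527 0.141
0.65 0.527 0.139
0.7 0.526 0.113
```

{"name": "play_rows", "arguments": {
  "series": [
    [[-1, 0.001, -0.0015, -0.03, 0], [-1, 0.001, -0.0015, -0.065, 0], [-0.5, 0.001, -0.0015, -0.083, 0], [0, 0.001, -0.0015, -0.083, 0], [1, 0.001, -0.0015, -0.083, 0], [1, 0.001, -0.0015, -0.083, 0], [1, 0.001, -0.0015, -0.083, 0], [1, 0.001, -0.0015, -0.083, 0]]
  ],
  "force": 5
}}

```text
t: 18.9
tool_pos: [0.5685, 0.354, 0.0928]
orientation: [-2.988, -0.969, -0.004]
force: [-1.4, 0.4, 1.9]
opening: 0.0493
```

{"name": "play_rows", "arguments": {
  "series": [
    [[1, 0, 0, 0, 0], [1, 0, 0, 0, 0], [1, 0, 0, 0, 0], [1, 0, 0, 0, 0]]
  ]
}}

```text
t: 19.3
tool_pos: [0.5679, 0.3542, 0.092]
orientation: [-2.988, -0.969, -0.002]
force: [-0.1, 2.3, 4.8]
opening: 0.0449
```

{"name": "play_rows", "arguments": {
  "series": [
    [[1, -0.007, -0.005, 0, 0], [1, -0.013, -0.01, 0.001, 0], [1, -0.02, -0.0145, 0.001, 0], [1, -0.026, -0.019, 0, 0], [1, -0.033, -0.024, -0.001, 0], [1, -0.04, -0.029, -0.003, 0], [1, -0.04, -0.029, -0.003, 0]]
  ]
}}

```text
t: 20.0
tool_pos: [0.5261, 0.3232, 0.087]
orientation: [2.988, 0.968, -0.004]
force: [-0.9, -1.5, 0.3]
opening: 0.044
```

```bash
python3 - <<'E'
from h import *
d=snap('side','s15'); s=sensors.read_state(); print(s['tool_pos'],s['force'],s['opening'])
cv2.imwrite('pics/s15c.png',cv2.resize(d['color'][250:400,240:400,::-1],None,fx=4,fy=4))
E
```

```text
[0.52658281 0.32354233 0.08730836] [-0.27449509  0.75374201 -0.30143544] 0.043665372614252455
```

View pics/s15c.png

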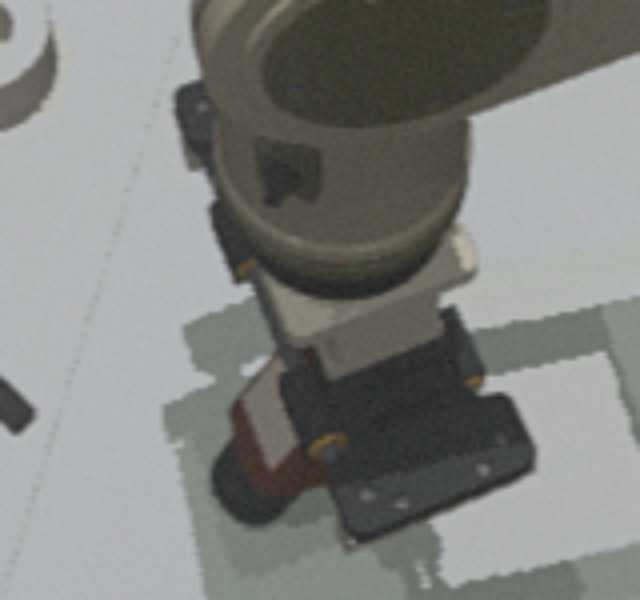

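{"name": "play_rows", "arguments": {
  "series": [
    [[1, -0.009, -0.007, -0.005, 0], [1, -0.018, -0.013, -0.011, 0], [1, -0.0255, -0.0185, -0.018, 0], [1, -0.033, -0.024, -0.027, 0], [1, -0.039, -0.028, -0.036, 0], [1, -0.0445, -0.032, -0.048, 0], [1, -0.0485, -0.035, -0.058, 0], [1, -0.0505, -0.037, -0.064, 0]]
  ]
}}

```text
t: 20.85
tool_pos: [0.4763, 0.2871, 0.0226]
orientation: [2.988, 0.968, -0.002]
force: [-1.3, 0.1, 0.7]
opening: 0.044
```

```bash
python3 - <<'E'
from h import *
d=snap('side','s16'); s=sensors.read_state(); print(s['tool_pos'],s['force'],s['opening'])
cv2.imwrite('pics/s16c.png',cv2.resize(d['color'][250:400,240:400,::-1],None,fx=4,fy=4))
E
```

```text
[0.4757778  0.28675582 0.02189063] [-0.35574987  0.25719798 -3.13217371] 0.04395926568577968
```

View pics/s16c.png

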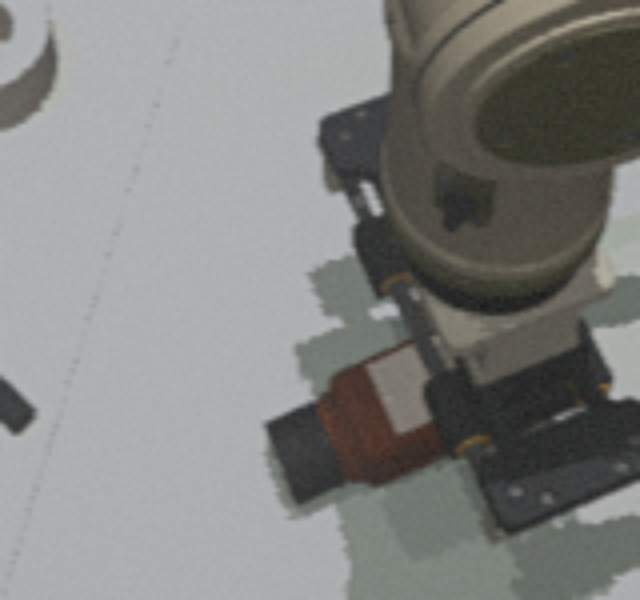

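{"name": "play_rows", "arguments": {
  "series": [
    [[0.5, 0, 0, 0.001, 0], [0, 0, 0, 0.001, 0], [-0.5, 0, 0, 0.001, 0], [-1, 0, 0, 0.005, 0], [-1, 0, 0, 0.03, 0], [-1, 0, 0, 0.065, 0], [-1, 0.025, 0.018, 0.075, 0], [-1, 0.055, 0.04, 0.075, 0]]
  ]
}}

```text
t: 21.7
tool_pos: [0.5345, 0.3288, 0.1037]
orientation: [-2.988, -0.968, -0.01]
force: [0.5, 0.4, 0.7]
opening: 0.0896
```

```bash
python3 - <<'E'
from h import *
d=snap('side','s17'); d2=snap('wrist','w17');s=sensors.read_state(); print(s['tool_pos'],s['orientation'],s['opening'])
for n,dd in (('side',d),('wrist',d2)):
    W=pts(dd);P=W.reshape(-1,3);C=dd['color'].reshape(-1,3).astype(int)
    m=(P[:,2]>.015)&(P[:,2]<.055)&(abs(P[:,0]-.5)<.1)&(abs(P[:,1]-.3)<.1)
    P=P[m]; 
    if len(P)>50:
        r=cv2.minAreaRect(P[:,:2].astype(np.float32)); print(n,len(P),np.round(r[0],4),np.round(r[1],4),r[2],P[:,2].max())
cv2.imwrite('pics/s17c.png',np.hstack([cv2.resize(d['color'][200:400,240:440,::-1],None,fx=2,fy=2),d2['color'][:,:,::-1][:,100:500]]))
E
```

```text
[0.53513374 0.32954251 0.09990072] [-2.98783861 -0.96857405 -0.00467116] 0.09234402669168665
side 350 [0.5048 0.3076] [0.1105 0.0428] 34.005401611328125 0.05242438607445949
wrist 5147 [0.5134 0.3138] [0.0917 0.0439] 36.01762008666992 0.04995245134050662
```

View pics/s17c.png

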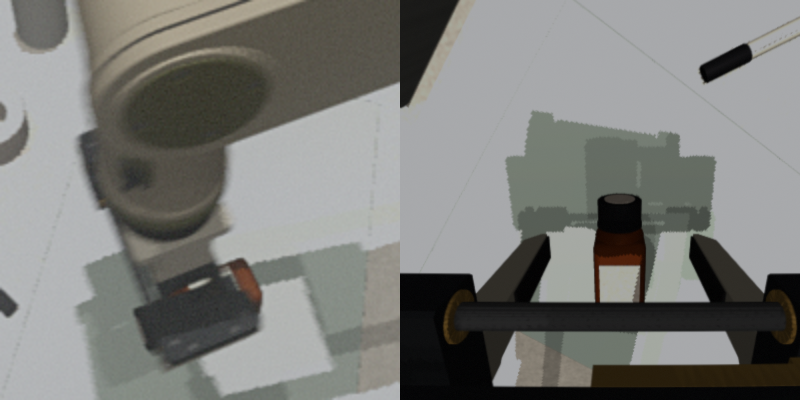

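{"name": "play_rows", "arguments": {
  "series": [
    [[-1, 0.008, 0.0055, -0.02, 0], [-1, 0.008, 0.0055, -0.05, 0], [-1, 0.008, 0.0055, -0.07, 0], [-0.3, 0.008, 0.0055, -0.077, 0], [0.3, 0.008, 0.0055, -0.077, 0], [1, 0.008, 0.0055, -0.077, 0], [1, 0.008, 0.0055, -0.077, 0], [1, 0.008, 0.0055, -0.077, 0]]
  ],
  "force": 5
}}

```text
t: 22.6
tool_pos: [0.5411, 0.3335, 0.0238]
orientation: [-2.988, -0.968, -0.004]
force: [-0.7, 0.1, 0.3]
opening: 0.0576
```

{"name": "play_rows", "arguments": {
  "series": [
    [[1, 0, 0, 0, 0], [1, 0, 0, 0, 0], [1, 0, 0, 0, 0], [1, 0, 0, 0, 0]]
  ]
}}

```text
t: 23.0
tool_pos: [0.5403, 0.3331, 0.0224]
orientation: [-2.988, -0.968, -0.001]
force: [-0.6, 0.9, 2.1]
opening: 0.0379
```

```bash
python3 - <<'E'
from h import *
d2=snap('wrist','w18');s=sensors.read_state(); print(s['tool_pos'],s['force'],s['opening'])
E
```

```text
[0.54028237 0.33313264 0.02237764] [-0.41573507  0.19067184  3.19429589] 0.03771645323208126
```

View pics/w18.png

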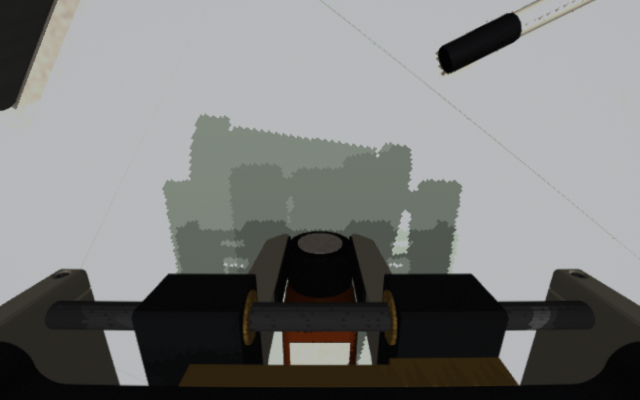

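{"name": "play_rows", "arguments": {
  "series": [
    [[0.4, 0, 0, 0, 0], [0.2, 0, 0, 0, 0], [0.2, 0.002, 0.0015, 0, 0], [0.2, 0.0045, 0.003, 0, 0], [1, 0.0045, 0.003, 0, 0], [1, 0.0045, 0.003, 0, 0], [1, 0.0045, 0.003, 0, 0], [1, 0.0045, 0.003, 0, 0]]
  ]
}}

```text
t: 23.85
tool_pos: [0.5446, 0.336, 0.022]
orientation: [2.989, 0.969, -0.0]
force: [-1.0, -0.4, -0.0]
opening: 0.0379
```

{"name": "play_rows", "arguments": {
  "series": [
    [[1, 0, 0, 0, 0], [1, 0, 0, 0, 0], [1, 0, 0, 0, 0]]
  ]
}}

```text
t: 24.15
tool_pos: [0.5445, 0.336, 0.022]
orientation: [-2.989, -0.969, 0.0]
force: [-0.8, -0.7, 0.6]
opening: 0.0375
```

{"name": "play_rows", "arguments": {
  "series": [
    [[1, -0.002, -0.0015, 0.01, 0], [1, -0.006, -0.004, 0.021, 0], [1, -0.01, -0.0075, 0.031, 0], [1, -0.015, -0.011, 0.041, 0], [1, -0.021, -0.015, 0.05, 0], [1, -0.027, -0.0195, 0.057, 0], [1, -0.034, -0.0245, 0.063, 0], [1, -0.0415, -0.03, 0.0695, 0]]
  ]
}}

```text
t: 24.95
tool_pos: [0.5026, 0.3057, 0.0922]
orientation: [-2.989, -0.968, -0.001]
force: [-0.5, 0.0, -2.1]
opening: 0.0384
```

```bash
python3 - <<'E'
from h import *
d2=snap('wrist','w19');s=sensors.read_state(); print(s['tool_pos'],s['force'],s['opening'])
d=snap('side','s19')
cv2.imwrite('pics/s19c.png',np.hstack([cv2.resize(d['color'][200:400,240:440,::-1],None,fx=2,fy=2),d2['color'][:,:,::-1][:,120:520]]))
E
```

```text
[0.50204933 0.30523945 0.09299643] [ 1.3039162   1.07729716 -1.5439321 ] 0.03809726914676954
```

View pics/s19c.png

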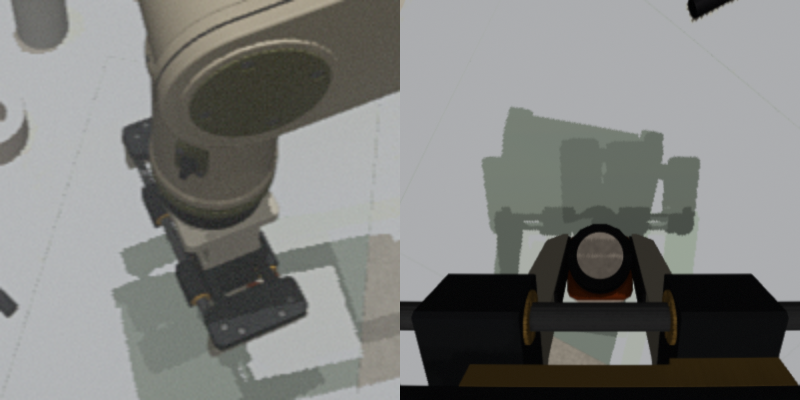

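```bash
python3 - <<'E'
from h import *
W=pts(load('w19')); print(W[255,320]); print(axisfit(W,(295,232,345,280),.03,.2))
E
```

```text
[0.50910326 0.30986889 0.10266511]
(np.int64(2375), 2375, array([0.50907568, 0.31022558, 0.10346287]), array([0.50316678, 0.37148166, 0.78027211]))
```

{"name": "play_rows", "arguments": {
  "series": [
    [[1, -0.008, -0.006, 0.005, 0], [1, -0.0165, -0.012, 0.009, 0], [1, -0.025, -0.018, 0.012, 0], [1, -0.034, -0.0245, 0.0135, 0], [1, -0.043, -0.031, 0.0145, 0], [1, -0.052, -0.038, 0.014, 0], [1, -0.0585, -0.0425, 0.013, 0], [1, -0.0585, -0.0425, 0.013, 0]]
  ]
}}

```text
t: 25.85
tool_pos: [0.4437, 0.263, 0.104]
orientation: [2.989, 0.968, -0.002]
force: [0.9, -0.4, -2.0]
opening: 0.038
```

```bash
python3 - <<'E'
from h import *
d2=snap('wrist','w20');s=sensors.read_state(); print(s['tool_pos'],s['force'],s['opening'])
d=snap('side','s20')
cv2.imwrite('pics/s20c.png',np.hstack([cv2.resize(d['color'][200:400,240:440,::-1],None,fx=2,fy=2),d2['color'][:,:,::-1][:,120:520]]))
W=pts(d2); print(axisfit(W,(300,235,340,290),.06,.2))
E
```

```text
[0.44432733 0.26340181 0.10430862] [-0.32869068  0.46275129 -1.02829696] 0.03799692352610794
(np.int64(2173), 2189, array([0.44778852, 0.26582076, 0.11689531]), array([0.3534186 , 0.26067599, 0.89841155]))
```

View pics/s20c.png

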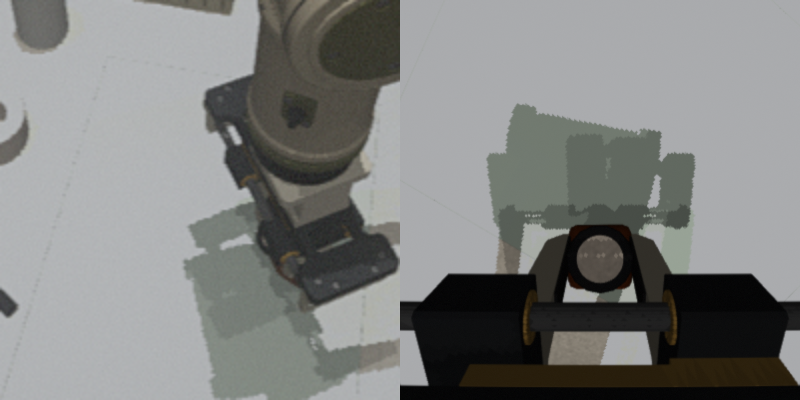

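{"name": "play_rows", "arguments": {
  "series": [
    [[1, 0, 0, 0.008, 0], [1, 0, 0, 0.012, 0], [1, -0.024, -0.018, 0.012, 0], [1, -0.04, -0.029, 0.012, 0], [1, -0.048, -0.035, 0.012, 0], [1, -0.053, -0.038, 0.012, 0], [1, -0.055, -0.04, 0.012, 0], [1, -0.055, -0.04, 0.012, 0]]
  ],
  "force": 3
}}

```text
t: 26.75
tool_pos: [0.3901, 0.2237, 0.117]
orientation: [-2.989, -0.968, -0.001]
force: [0.2, 0.8, -1.7]
opening: 0.0377
```

```bash
python3 - <<'E'
from h import *
d2=snap('wrist','w21');s=sensors.read_state(); print(s['tool_pos'],s['force'],s['opening'],s['q'])
W=pts(d2); print(axisfit(W,(300,235,340,290),.06,.2))
E
```

```text
[0.39017772 0.22380488 0.11697091] [ 0.52586075 -0.47575125 -0.76790263] 0.037673605356206 [ 4.06669907e-01 -1.99931147e-01  2.02614902e+00  4.57452463e-05
  1.31453794e+00  1.35070173e+00]
(np.int64(2096), 2162, array([0.39264982, 0.22543641, 0.12795546]), array([-0.05686298, -0.0416056 ,  0.9975147 ]))
```

{"name": "play_rows", "arguments": {
  "series": [
    [[1, 0, 0, 0, 0], [1, 0, 0, 0.015, 0], [1, 0.01, -0.016, 0.035, 0], [1, 0.03, -0.048, 0.05, -0.07], [1, 0.055, -0.088, 0.055, -0.16], [1, 0.08, -0.128, 0.055, -0.25], [1, 0.105, -0.168, 0.055, -0.34], [1, 0.13, -0.208, 0.055, -0.43]]
  ],
  "force": 25
}}

```text
t: 27.6
tool_pos: [0.5209, 0.0138, 0.1718]
orientation: [-3.127, -0.303, -0.001]
force: [0.3, 1.3, -1.6]
opening: 0.0377
```

{"name": "play_rows", "arguments": {
  "series": [
    [[1, 0.024, -0.038, 0, -0.09], [1, 0.046, -0.073, 0, -0.174], [1, 0.062, -0.099, 0, -0.174], [1, 0.07, -0.112, 0, -0.174], [1, 0.0745, -0.119, 0, -0.174], [1, 0.0745, -0.119, 0, -0.174]]
  ]
}}

```text
t: 28.2
tool_pos: [0.5942, -0.1034, 0.1712]
orientation: [-3.141, -0.036, 0.001]
force: [0.3, 1.1, -2.1]
opening: 0.0375
```

```bash
python3 - <<'E'
from h import *
d2=snap('wrist','w22');d=snap('side','s22');s=sensors.read_state(); print(s['tool_pos'],s['orientation'],s['force'],s['opening'],s['q'])
W=pts(d2); print(axisfit(W,(300,235,340,290),.06,.25))
cv2.imwrite('pics/s22c.png',np.hstack([cv2.resize(d['color'][40:240,220:420,::-1],None,fx=2,fy=2),d2['color'][:,:,::-1][:,120:520]]))
E
```

```text
[ 0.59377679 -0.10223884  0.17145983] [-3.14077794e+00 -3.73666084e-02  9.25963539e-04] [ 0.77224244  0.19872775 -1.40585508] 0.03768963989900333 [-2.55843215e-01  1.72801102e-01  1.55390894e+00  4.20277037e-04
  1.41560791e+00  1.29109463e+00]
(np.int64(2101), 2163, array([ 0.59735686, -0.10321489,  0.18215296]), array([-6.50035645e-02,  4.08438950e-04,  9.97884948e-01]))
```

View pics/s22c.png

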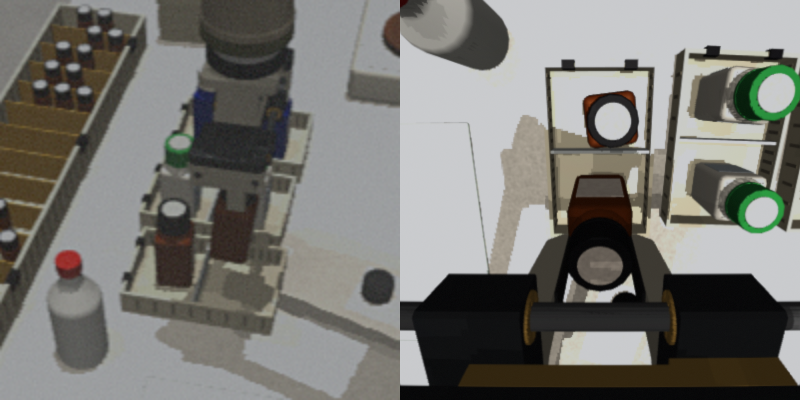

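{"name": "play_rows", "arguments": {
  "series": [
    [[1, -0.008, 0, -0.02, 0], [1, -0.008, 0, -0.04, 0], [1, -0.008, 0, -0.055, 0], [1, -0.008, 0, -0.062, 0], [1, -0.008, 0, -0.065, 0], [1, -0.008, 0, -0.065, 0]]
  ]
}}

```text
t: 28.9
tool_pos: [0.5863, -0.1032, 0.1068]
orientation: [-3.141, -0.036, -0.0]
force: [0.4, 0.3, -1.3]
opening: 0.0377
```

{"name": "play_rows", "arguments": {
  "series": [
    [[1, 0, 0, 0, 0], [1, 0.001, 0, -0.001, 0], [1, 0.003, 0, -0.002, 0], [1, 0.005, 0, -0.003, 0], [1, 0.006, 0, -0.004, 0], [1, 0.006, 0, -0.004, 0]]
  ],
  "force": 3
}}

```text
t: 29.5
tool_pos: [0.5933, -0.1037, 0.1036]
orientation: [3.141, 0.036, 0.003]
force: [0.7, 0.2, 3.8]
opening: 0.0381
```

```bash
python3 - <<'E'
from h import *
d2=snap('wrist','w23');d=snap('side','s23');s=sensors.read_state(); print(s['tool_pos'],s['orientation'],s['force'],s['opening'])
W=pts(d2); print(axisfit(W,(300,235,340,290),.06,.25))
cv2.imwrite('pics/s23c.png',np.hstack([cv2.resize(d['color'][40:240,220:420,::-1],None,fx=2,fy=2),d2['color'][:,:,::-1][:,120:520]]))
E
```

```text
[ 0.59298328 -0.10364144  0.10356491] [3.14094910e+00 3.57886914e-02 2.91089859e-03] [1.24568778 0.08232831 3.76390823] 0.03743100114715565
(np.int64(2125), 2165, array([ 0.59677662, -0.10344848,  0.11495091]), array([-0.04307176,  0.00254142,  0.99906875]))
```

View pics/s23c.png

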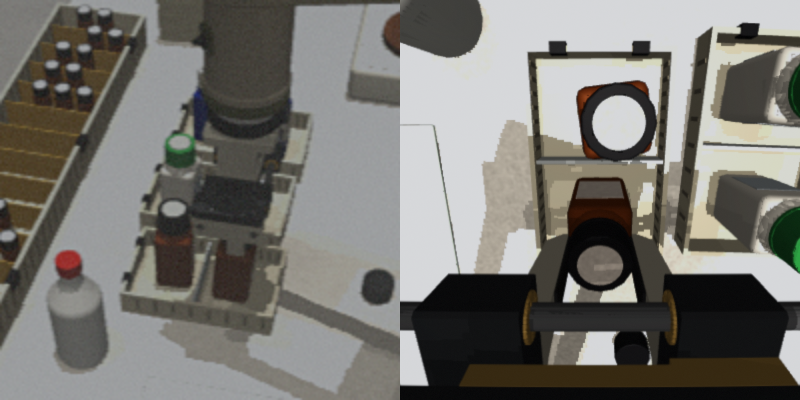

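{"name": "play_rows", "arguments": {
  "series": [
    [[1, 0.003, 0, -0.001, 0], [1, 0.005, 0, -0.001, 0], [0.4, 0.005, 0, -0.001, 0], [0.2, 0.005, 0, 0, 0], [0, 0.005, 0, 0, 0], [0, 0.005, 0, 0, 0]]
  ]
}}

```text
t: 30.2
tool_pos: [0.5964, -0.1033, 0.1019]
orientation: [-3.141, -0.036, 0.003]
force: [-0.6, -0.2, -0.1]
opening: 0.0457
```

{"name": "play_rows", "arguments": {
  "series": [
    [[-0.2, 0, 0, 0.01, 0], [-0.2, 0, 0, 0.035, 0], [-0.2, 0, 0, 0.075, 0], [-0.2, -0.02, 0.03, 0.11, 0], [-0.2, -0.06, 0.06, 0.13, 0], [-0.2, -0.1, 0.09, 0.13, 0], [-0.2, -0.14, 0.12, 0.13, 0], [-0.2, -0.18, 0.15, 0.13, 0]]
  ]
}}

```text
t: 31.0
tool_pos: [0.4187, 0.0451, 0.2334]
orientation: [-3.141, -0.035, -0.002]
force: [-0.5, 1.8, 1.5]
opening: 0.0555
```

{"name": "play_rows", "arguments": {
  "series": [
    [[-0.2, -0.01, 0.045, 0.02, 0], [-0.2, -0.01, 0.09, 0.02, 0], [-0.2, -0.01, 0.135, 0.02, 0], [-0.2, -0.01, 0.18, 0.02, 0], [-0.2, -0.01, 0.18, 0.02, 0]]
  ]
}}

```text
t: 31.5
tool_pos: [0.4091, 0.2288, 0.2533]
orientation: [-3.139, -0.044, -0.0]
force: [0.0, -0.5, -0.1]
opening: 0.056
```

```bash
python3 - <<'E'
from h import *
d2=snap('top','t24');d=snap('side','s24');s=sensors.read_state(); print(s['t'],s['tool_pos'],s['force'],s['opening'])
W=pts(d2)
for n,b in [('at',(325,155,382,245)),('wt',(382,155,438,245)),('bt',(438,165,495,255))]:
    u0,v0,u1,v1=b;P=W[v0:v1,u0:u1].reshape(-1,3);H=P[P[:,2]>.105]
    for c in (H[H[:,0]>.65],H[H[:,0]<.65]): print(n,len(c),c.mean(0).round(4),c[:,2].min().round(4),c[:,2].max().round(4))
cv2.imwrite('pics/s24c.png',np.hstack([cv2.resize(d['color'][40:340,220:420,::-1],None,fx=2,fy=2),cv2.resize(d2['color'][110:310,320:520,::-1],None,fx=2,fy=3)]))
E
```

```text
31.6 [0.40971449 0.22503822 0.25299353] [-0.08978108  0.12682908 -0.71984469] 0.055915893824566895
at 228 [ 0.6726 -0.11    0.1139] 0.1058 0.118
at 231 [ 0.6011 -0.1022  0.1139] 0.1054 0.1185
wt 235 [ 0.6944 -0.2233  0.1138] 0.1054 0.1184
wt 245 [ 0.6062 -0.23    0.1139] 0.1051 0.1188
bt 235 [ 0.6914 -0.3796  0.1139] 0.1053 0.1203
bt 253 [ 0.6055 -0.368   0.1137] 0.1052 0.119
```

View pics/s24c.png

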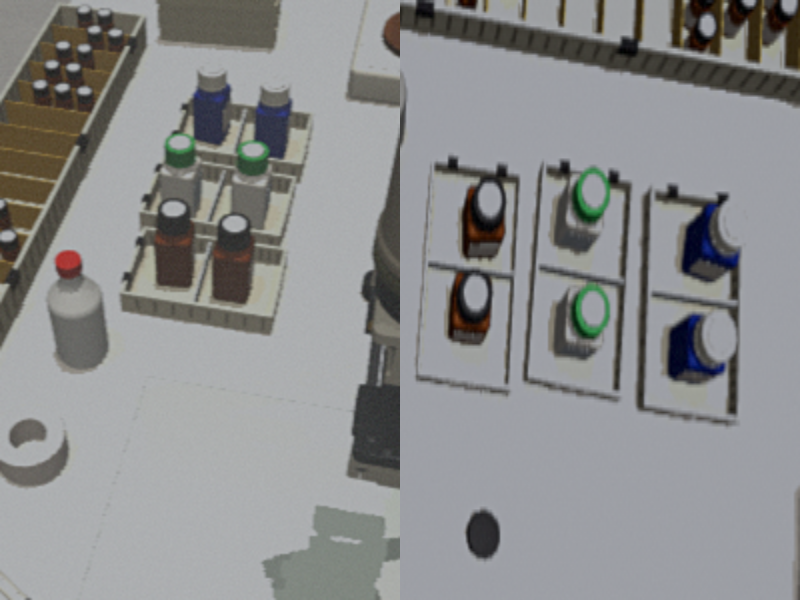

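View pics/t24.png

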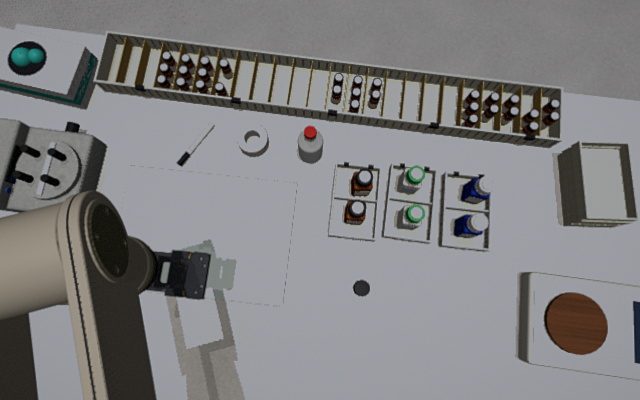

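The final pictures show two matching bottles upright in every tray: brown at px (362,182) and (355,212), white at (413,178) and (413,215), blue at (474,190) and (466,225). The other things on the bench are where they were at the start.

```bash
python3 -c "
from plant import robot
print(robot.close_job())"
```

```text
the job is handed in; nothing more can be done
None
```

All three bottles are standing cap up in the free compartment of their own tray, and I handed the job in at about 31.6 s of the 72 s allowed.

- **White (toppled):** I gripped it by the cap, pivoted it upright about its base edge, gripped it again by the body and placed it.
- **Blue (upright):** I carried it straight across to its tray.
- **Brown (upside down):** I laid it down under control in a light grip, gripped it again by the cap, swung it base down and placed it.

**Last checks:** In the last top and side pictures the cap tops of the three sorted bottles are at 0.1137–0.1139 m. The bottles already in the trays read 0.1138–0.1139 m and stand within about 0.1 mm of where they started. The brown bottle's base is about 16 mm clear of the divider. The other things on the bench look where they were, the gripper is clear of everything, and the last force reading was under 1 N.

**What did not go smoothly:**
- **White, standing up:** I began the pivot before the fingers had fully closed, so the grip sat off centre. The upward force at the wrist reached about 43 N for a moment, probably from a fingertip on the bottle's shoulder. That is over the 40 N figure for the arm and gripper body, but well under the 120 N wrist limit. I lifted off and mended it.
- **White, setting down:** It went onto the tray floor with about 19 N of push.
- **Brown, placing:** It was still leaning about 2.5° just before I let go, and then settled upright.

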